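# Screw the filler cap onto the coolant tank

### The job

Take the black screw cap from the bench and set it square on the leaning filler neck of the grey coolant tank. If it rides on top of the thread, turn it back (anticlockwise, seen from above the cap) until it drops into the thread, then screw it forward (clockwise) until it is fully home, and let go of it, leaving the paste tin and the tape roll where they stand.

Things in the scene. Friction and masses are not known exactly. Their poses are not given: they have to be found in the camera images.
- cap: Loose black plastic screw cap, 200 g nominal, upright on the bench, open side down. Origin: centre of its skirt's lower edge, z up its axis. Skirt 70 mm outside, 61 mm inside diameter, 39 mm high with the top (inner face at z = 34). Inside, four 7 mm thick steel pins on its +x, +y, -x, -y (centres at z = 5.5) stand inward to a 49 mm circle; they are its thread.
- cap_grip (a point): Point on the cap's axis, 66 mm above its origin, in the bar grip on its top: a bar 64 mm long (cap's x), 16 mm thick (cap's y), from z = 39 to z = 67 mm. Pinch it across its thickness; fingertips must stay above z = 39.
- mouth (a point): Centre of the rim of the tank's filler neck. Its z axis points out along the neck, leaning 25 degrees from vertical to the tank's front. The aluminium neck, a tube of 46 mm outside diameter, tapers to 41 mm over the last 6 mm. It is locked and does not turn. Four equal coarse thread starts, 57 mm across, run round it 90 degrees apart, at an angle that is not told and differs each run.
- thread_top (a point): Point on the neck's axis 12.5 mm below the mouth, level with the flat tops of the threads. The cap's origin is 14.5 mm below the mouth while its pins ride there (10.5 on the tip of a stop). Clockwise turning is then blocked by stops 4 mm above the tops; up to 66 degrees anticlockwise brings the drop, into gaps 23 degrees wide of free turning: cap's origin 27.5 mm below the mouth.
- home (a point): Where the cap's origin is when fully home: on the neck's axis, 33 mm below the mouth. From the gaps, clockwise turning (negative about the neck's z) leads down a helix, 5.5 mm in 37 degrees, to a solid stop here; from dropping in to the stop is 46 to 69 degrees. Radial play on the neck 1.5 mm, axial play in the thread 2 mm; no springs, friction holds the cap where it is left.
- tank: Grey coolant tank, bolted down. Origin: centre of its footprint; front is -x, facing the robot's right, more or less. Box 140 (x) x 170 (y) x 114 mm high, carrying handle on top at x = +45 up to z = 152, two hose stubs on its +y side. The neck rises from a 92 mm round boss at the front of the top; the mouth's centre is at (-55, 0, 165) mm.
- tin: Paste tin with a lid, 69 mm diameter, 55 mm high, loose bystander; origin at the centre of its underside.
- tape_roll: Roll of masking tape lying flat, 104 mm diameter, 25 mm high, loose bystander; origin at the centre of its underside.
Things that resemble listed ones, but are neither listed nor needed, are in the scene too. There is more than one size of the cap; the job needs the smaller.

How it is judged:
By the outcome, as a careful person would: the job done as asked, in the order asked, and still so for the second after the job is handed in, with the robot touching nothing.
It also fails if it takes over 58 s, if anything falls off the work surface, if the arm or the gripper's body presses on something with over 40 N, if the wrist force passes 120 N, or if a joint passes its speed limit or range.

### The arm

A 7-joint arm with a two-finger parallel gripper is mounted at the origin on the work surface; the furniture and walls round the work are solid. World frame = base frame: x ahead of the robot, y to its left, z up, the work surface at z = 0. Lengths are in m, angles in rad, forces in N, time in s.
With the tool pointing down it reaches from about 0.425 to 1.025 m from the base axis. Payload 3.6 kg.
Tool frame: the origin (TCP) lies midway between the tips of the shut fingers; the grasp point (between the pads) lies 19 mm behind it (tcp_to_grasp is the distance from the TCP to the grasp point, in m); z points along the fingers, y is the line along which they close (so a half turn about z gives the same grasp; the last joint's range is limited). The gripper opens to 85 mm and grips with 20 to 120 N. Pads are 22 mm wide; open, the fingers measure 114 mm over their backs; the gripper's body (76 mm by 85 mm) begins 54 mm behind the grasp point. The pads swing forward as they close: fully open they stand 13 mm farther back than shut.
Start: joints at [1.012, 0.591, 0.048, 1.609, -0.033, 0.943, -0.034], TCP at [0.326, -0.648, 0.231] pointing down, gripper open.
Joint ranges: [-2.69, 2.69], [-0.47, 2.24], [-1.27, 1.36], [0.19, 2.51], [-1.53, 4.68], [0.08, 2.07], [-3.09, 3.09]. Speed limits (rad/s): [2.57, 2.57, 3.14, 3.14, 3.14, 3.14, 3.14].

### API

Orientations are given as a 3x3 rotation matrix whose columns are the frame's x, y, z axes.
In Python, from bench import * gives the robot as it stands. The module is installed in compiled form; this text tells all that it offers.
- The arm moves only by the shell command python3 -m pendant [FORCE], which reads ROWS from standard input. ROWS is a JSON list of rows, 1 to 10 of them, each of 7 numbers: dx, dy, dz in m, then a rotation vector rx, ry, rz in rad, then the finger opening in m; each row shifts and turns the commanded pose from where the row before left it, along the tool's axes as they then stand; what a row does not reach is not made up. A row lasts 1/8 s, in which the tool goes at most 0.0625 m and 0.188 rad, less where a joint would pass 70% of its speed; a pose out of reach is approached as far as the arm can. The fingers move at their own pace and stop on an object; FORCE is the grip in N (left out, the last holds). Time passes only in rows, so rows that do not move let the fingers close. It prints the time, the measured TCP pose, the force, the opening and the grip force at its end. Input that does not fit is refused with a message, and nothing moves.
- observe(): the state, without advancing time (a new reading comes with each control period).
- get_image(name): name is "side" or "top"; returns a dict with "pixels" (420x560x3 uint8, red, green, blue), "range_z" (420x560 float32, m along the optical axis (not along the pixel's ray), 0 where there is no reading), "fx", "fy", "cx", "cy" (pixels), "k1" (the pictures are not rectified: a ray, as slopes to the right and down, at radius r is drawn at 1 + k1 r^2 times it, then the intrinsics apply), "eye" and "attitude" of the camera in the world. Camera axes: x right, y down, z forward; pixel columns grow to the right and rows downward; lengths in m; the calibration is good to about 2 mm. A picture is of the moment at which its call begins.
- job_done(): hands the job in; it is judged then, once.
Trained networks look in a picture, given as the dict that the camera call returned (one of the last four; its "shot" number tells which), for a name from the list of things; names that differ only in an ending like _2 or _b are one class to them, and where a whole thing is asked for, a point or a joint stands for the part that bears it (a point fixed in the world has none). Each returns a list of dicts, best first, with "confidence" (0 to 1); they miss things now and then, are a little off and sometimes report something else, mostly with a low value. They report only what shows in the picture. A call takes as long as a camera call. They do not tell look-alikes from the thing itself.
- cut_out(name, picture): "mask" (420x560 bool, what is visible of it) and "pixel" ([column, row] in pixels, amid what is visible of it).
- place_of(name, picture): "pixel" ([column, row] in pixels: a listed point, or the origin of a listed thing).
The state is a dict: "clock": time; "joint_pos": joint angles; "joint_vel": joint speeds; "tau": joint torques, N m; "tcp_pos": TCP position; "orientation": TCP orientation; "ft_force": force on the tool from outside, world axes, zero at the start; "wrist_torque": the same for the moment, N m; "finger_gap": finger opening in m; "gripper_force": force on a finger pad.
Only numpy, scipy, OpenCV 4.12 (cv2) and the standard library are available. Lean on these libraries where they do the work, as an engineer would, in place of code of your own. Each camera call takes 0.05 s, during which the arm holds its last target. There are 200 camera calls.

## Working session

There is one attempt and no reset: what is moved stays moved. The work goes in short steps, Python scripts to look and compute and a shell command to move; the robot and the scene stay as the last step left them, time stands still between calls to the robot, and variables do not carry over. Pictures are saved under pics/ and viewed, at most 10 in all, crops included, and the job is handed in when it is done.

```bash
mkdir -p pics; cat > h.py <<'E'
from bench import *
import numpy as np, cv2
from scipy.spatial.transform import Rotation as R
def rays(im,u,v):
    x=(np.asarray(u,float)-im["cx"])/im["fx"]; y=(np.asarray(v,float)-im["cy"])/im["fy"]
    a,b=x.copy(),y.copy()
    for _ in range(20):
        s=1+im["k1"]*(a*a+b*b); a,b=x/s,y/s
    return a,b
def world(im,u,v,z=None):
    a,b=rays(im,u,v)
    if z is None: z=im["range_z"][np.int_(np.round(v)),np.int_(np.round(u))]
    p=np.stack([a*z,b*z,z+0*a],-1)
    return p@np.array(im["attitude"]).T+np.array(im["eye"])
def on_plane(im,u,v,h):
    a,b=rays(im,u,v); d=np.array(im["attitude"])@np.array([a,b,1.0]); e=np.array(im["eye"])
    return e+d*(h-e[2])/d[2]
def proj(im,p):
    q=(np.asarray(p)-np.array(im["eye"]))@np.array(im["attitude"]); a=q[...,0]/q[...,2]; b=q[...,1]/q[...,2]
    s=1+im["k1"]*(a*a+b*b); return np.stack([a*s*im["fx"]+im["cx"],b*s*im["fy"]+im["cy"]],-1)
E
python3 - <<'E'
from h import *
np.set_printoptions(precision=4,suppress=True)
for n in("top","side"):
    im=get_image(n); cv2.imwrite(f"pics/{n}0.png",im["pixels"][...,::-1]); print(n,np.array(im["eye"]),im["k1"],im["fx"])
    for k in("cap","tank","tin","tape_roll"):
        for d in cut_out(k,im)[:4]:
            m=d["mask"]; v,u=np.nonzero(m&(im["range_z"]>0)); w=world(im,u,v)
            print(k,round(d["confidence"],2),np.round(d["pixel"]),m.sum(),np.median(w,0),"max z",np.percentile(w[:,2],98))
    for k in("cap","cap_grip","mouth","thread_top","home","tank"):
        for d in place_of(k,im)[:3]: print("place",k,round(d["confidence"],2),np.round(d["pixel"],1))
print(observe())
E
```

```text
top [0.2816 0.0022 1.2462] -0.17618480676763562 539.0598504576544
cap 0.82 [346. 282.] 1707 [ 0.4043 -0.1242  0.0568] max z 0.09865759403255892
cap 0.69 [396. 249.] 816 [ 0.4771 -0.2441  0.04  ] max z 0.0703909941484362
tank 0.73 [228. 192.] 5553 [0.5921 0.1316 0.1146] max z 0.16394029499813498
tin 0.83 [206. 281.] 771 [0.4007 0.1784 0.0545] max z 0.05958879104552566
tape_roll 0.82 [268. 278.] 877 [0.3835 0.0499 0.024 ] max z 0.0293538952348539
place cap 0.66 [340.5 284.6]
place cap 0.61 [394.  250.1]
place cap_grip 0.6 [400.2 248.1]
place cap_grip 0.56 [346.  277.6]
place mouth 0.87 [242.1 162.5]
place thread_top 0.87 [236.3 166.4]
place home 0.76 [239.7 173.5]
place tank 0.68 [226.9 200.5]
side [0.5523 0.636  0.6997] -0.018026939669416507 417.46755698216185
cap 0.72 [323. 209.] 1777 [ 0.4172 -0.1016  0.0542] max z 0.09532604230742982
cap 0.71 [294. 189.] 615 [ 0.4826 -0.23    0.0368] max z 0.06628855671241371
tank 0.67 [236. 294.] 9183 [0.6069 0.1701 0.1123] max z 0.1612983324220976
tin 0.76 [344. 322.] 1330 [0.409  0.1942 0.053 ] max z 0.056205849404078564
tape_roll 0.6 [342. 282.
[... 250 characters left out ...]
ace thread_top 0.35 [289.4 172.8]
place home 0.89 [222.2 255.7]
place tank 0.93 [237.7 314.1]
{'clock': 1.1, 'joint_pos': array([ 1.0115,  0.5912,  0.0484,  1.6085, -0.0333,  0.9427, -0.0337]), 'joint_vel': array([ 0.0004, -0.001 ,  0.0006, -0.0007,  0.0015, -0.0014,  0.0005]), 'tau': array([ -0.0006, -54.8656,   1.5463, -19.8539,   0.0094,   0.0015,
         0.    ]), 'tcp_pos': array([ 0.3256, -0.6478,  0.2313]), 'orientation': array([[ 0.8935,  0.4491, -0.    ],
       [ 0.4491, -0.8935, -0.    ],
       [-0.    ,  0.    , -1.    ]]), 'ft_force': array([ 0.844 , -0.7896, -0.3659]), 'wrist_torque': array([ 0.028 , -0.0144,  0.0357]), 'gripper_force': 0.0, 'finger_gap': 0.08535248690899978}
```

View pictures.

```bash
python3 - <<'E'
import cv2,numpy as np
t=cv2.imread("pics/top0.png");s=cv2.imread("pics/side0.png")
a=cv2.resize(t[120:320,170:440],(800,593),interpolation=cv2.INTER_CUBIC); cv2.imwrite("pics/topc.png",a)
E
```

```text
(no output)
```

View pics/topc.png

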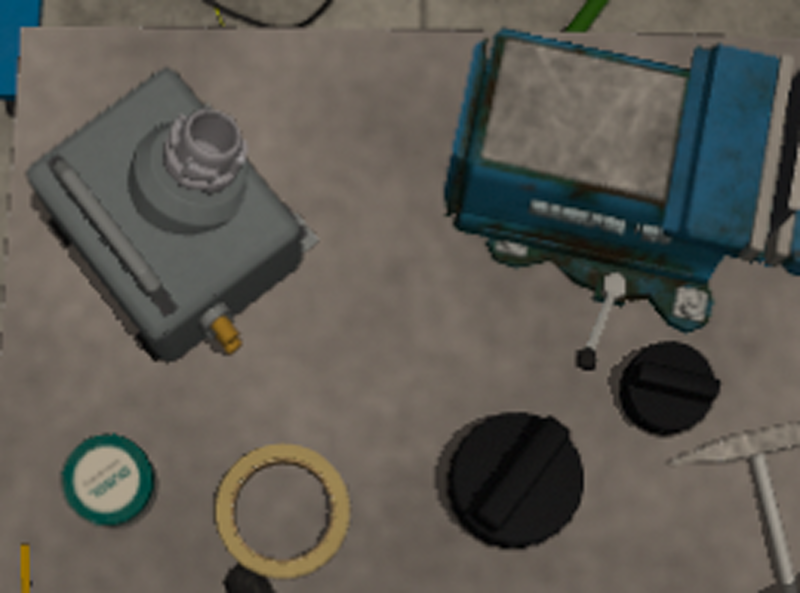

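View pics/side0.png

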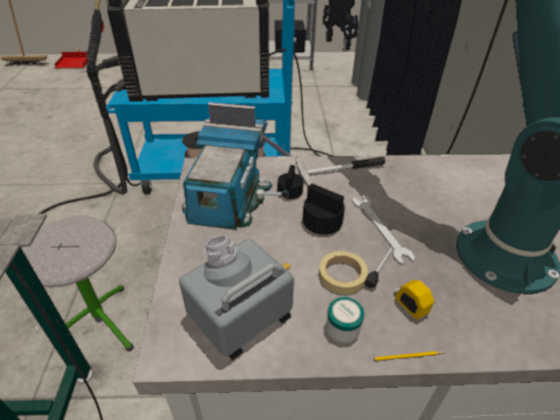

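```bash
cat > m.py <<'E'
from h import *
from scipy.optimize import least_squares
np.set_printoptions(precision=4,suppress=True)
def cloud(n,im):
    V,U=np.mgrid[0:420,0:560]; ok=im["range_z"]>0
    return world(im,U[ok],V[ok])
ims={n:get_image(n) for n in("top","side")}
C={n:cloud(n,i) for n,i in ims.items()}
for n,w in C.items():
    im=ims[n]
    # cap
    near=np.hypot(w[:,0]-.48,w[:,1]+.24)<.06
    bar=w[near&(w[:,2]>.058)&(w[:,2]<.078)]; top=w[near&(w[:,2]>.03)]
    r=cv2.minAreaRect((bar[:,:2]*1000).astype(np.float32)); c=cv2.minEnclosingCircle((top[:,:2]*1000).astype(np.float32))
    print(n,"cap bar",len(bar),bar.mean(0),r,"circle",c)
    # tank top
    d=cut_out("tank",im)[0]["mask"]&(im["range_z"]>0); v,u=np.nonzero(d); t=world(im,u,v)
    tp=t[abs(t[:,2]-.114)<.008]; r=cv2.minAreaRect((tp[:,:2]*1000).astype(np.float32)); print("tank top",len(tp),np.median(tp[:,2]),r)
    hd=t[(t[:,2]>.14)]; print("high pts",len(hd))
    # neighbours of the cap
    q=w[(np.hypot(w[:,0]-.48,w[:,1]+.24)<.15)&(np.hypot(w[:,0]-.48,w[:,1]+.24)>.045)&(w[:,2]>.03)]
    for a in range(-180,180,30):
        an=np.degrees(np.arctan2(q[:,1]+.24,q[:,0]-.48)); s=q[(an>=a)&(an<a+30)]
        if len(s): i=np.argmin(np.hypot(s[:,0]-.48,s[:,1]+.24)); print(a,"nearest",s[i],"max",s[s[:,2].argmax()])
    for k,h in(("mouth",.165),("cap_grip",.066),("cap",0.),("tank",0.)):
        for x in place_of(k,im)[:2]: print(k,x["confidence"],on_plane(im,*x["pixel"],h))
E
python3 m.py
```

```text
top cap bar 213 [ 0.4818 -0.248   0.0663] ((482.5302734375, -248.8965301513672), (64.5281982421875, 16.791662216186523), 76.42699432373047) circle ((486.36260986328125, -231.7942352294922), 50.38424301147461)
tank top 3122 0.11394443021595368 ((604.3139038085938, 140.29733276367188), (169.291259765625, 140.04507446289062), 38.517494201660156)
high pts 856
-90 nearest [ 0.5443 -0.3518  0.1473] max [ 0.5474 -0.3568  0.1532]
-60 nearest [ 0.5587 -0.2868  0.1561] max [ 0.5808 -0.2992  0.225 ]
-30 nearest [ 0.5491 -0.2684  0.0303] max [ 0.5908 -0.3014  0.2264]
0 nearest [ 0.5462 -0.2033  0.0399] max [ 0.5736 -0.2392  0.1709]
30 nearest [ 0.5101 -0.1879  0.0444] max [ 0.6065 -0.1652  0.1505]
60 nearest [ 0.4939 -0.1876  0.0446] max [ 0.5029 -0.1789  0.0578]
90 nearest [ 0.4371 -0.1643  0.0583] max [ 0.4292 -0.1432  0.1013]
120 nearest [ 0.4335 -0.1696  0.0519] max [ 0.397  -0.1279  0.1009]
mouth 0.82 [0.6421 0.0922 0.165 ]
cap_grip 0.79 [ 0.488  -0.2453  0.066 ]
cap_grip 0.6 [ 0.4152 -0.1265  0.066 ]
cap 0.8 [ 0.4823 -0.2532  0.    ]
cap 0.65 [ 0.4105 -0.1278  0.    ]
tank 0.71 [0.603  0.1
[... 426 characters left out ...]
rest [ 0.5647 -0.2611  0.1519] max [ 0.5753 -0.2923  0.2222]
0 nearest [ 0.5468 -0.2054  0.0318] max [ 0.586  -0.2391  0.1684]
30 nearest [ 0.5142 -0.1884  0.0415] max [ 0.6086 -0.1644  0.1478]
60 nearest [ 0.4967 -0.1867  0.0489] max [ 0.4995 -0.1824  0.0524]
90 nearest [ 0.4393 -0.1586  0.0944] max [ 0.4292 -0.1423  0.0978]
120 nearest [ 0.4277 -0.1532  0.0923] max [ 0.4104 -0.1204  0.0968]
mouth 0.56 [0.6398 0.1055 0.165 ]
mouth 0.47 [0.6327 0.1179 0.165 ]
cap_grip 0.85 [ 0.4926 -0.2525  0.066 ]
cap_grip 0.6 [ 0.4049 -0.1548  0.066 ]
cap 0.91 [ 0.4126 -0.1381  0.    ]
cap 0.84 [ 0.4865 -0.2304  0.    ]
tank 0.95 [0.6101 0.1421 0.    ]
  return _methods._mean(a, axis=axis, dtype=dtype,
  ret = ret.dtype.type(ret / rcount)
```

```bash
cat > g.py <<'E'
from h import *
np.set_printoptions(precision=4,suppress=True)
n=np.array([np.sin(np.radians(25))*np.cos(np.radians(-51.5)),np.sin(np.radians(25))*np.sin(np.radians(-51.5)),np.cos(np.radians(25))])
capxy=np.array([.4834,-.2482])
def to(goal,y=None,z=None):
    "tool-frame shift and rotation vector to goal pose"
    s=observe(); T=np.array(s["orientation"]); p=np.array(s["tcp_pos"]); print("tcp",p,"j",s["joint_pos"],"F",s["ft_force"],"clock",s["clock"])
    print("shift (tool axes)",T.T@(np.array(goal)-p))
    if z is None: z=T[:,2]
    if y is None: y=T[:,1]
    z=np.array(z)/np.linalg.norm(z); y=np.array(y)-z*np.dot(y,z); y/=np.linalg.norm(y)
    G=np.stack([np.cross(y,z),y,z],1); print("rotvec (tool)",R.from_matrix(T.T@G).as_rotvec())
E
python3 - <<'E'
from g import *
to([*capxy,.12],[np.cos(np.radians(-13.4)),np.sin(np.radians(-13.4)),0],[0,0,-1])
m0=np.array([.6385,.0973,.165])
ex=np.cross([0,1,0],n); ex/=np.linalg.norm(ex); ey=np.cross(n,ex); F=np.stack([ex,ey,n],1)
for nm in("top","side"):
    im=get_image(nm); V,U=np.mgrid[0:420,0:560]; ok=im["range_z"]>0; w=world(im,U[ok],V[ok])
    a=w[(np.linalg.norm(w[:,:2]-[.61,.14],axis=1)<.12)]
    tp=a[abs(a[:,2]-.114)<.006]; r=cv2.minAreaRect((tp[:,:2]*1000).astype(np.float32)); print(nm,"tank",len(tp),r)
    q=(w-m0)@F; k=(np.hypot(q[:,0],q[:,1])<.035)
    for lo,hi in((-.002,.006),(-.004,.003),(-.007,-.002),(-.02,-.008)):
        s=q[k&(q[:,2]>lo)&(q[:,2]<hi)]
        if len(s)>4: c=cv2.minEnclosingCircle((s[:,:2]*1000).astype(np.float32)); print(lo,hi,len(s),c,"top",np.percentile(s[:,2],90))
E
```

```text
tcp [ 0.3256 -0.6478  0.2313] j [ 1.0115  0.5912  0.0484  1.6085 -0.0333  0.9427 -0.0337] F [ 0.9494 -0.4061 -0.086 ] clock 1.7
shift (tool axes) [ 0.3205 -0.2861  0.1113]
rotvec (tool) [ 0.      0.0001 -0.8711]
top tank 2989 ((605.1478271484375, 140.82769775390625), (169.75245666503906, 139.72396850585938), 38.91355514526367)
-0.002 0.006 76 ((-1.1390146017074585, 1.8128347396850586), 22.363325119018555) top 0.002324534024817828
-0.004 0.003 109 ((-0.3621201515197754, 1.247145414352417), 23.186429977416992) top 0.0015250821932893614
-0.007 -0.002 74 ((-0.6886259913444519, -0.5391661524772644), 25.00233268737793) top -0.0023787124626005254
-0.02 -0.008 209 ((1.2622674703598022, 2.2027225494384766), 29.501407623291016) top -0.009462658904130384
side tank 3583 ((606.6878051757812, 142.30795288085938), (167.2830352783203, 137.94520568847656), 38.72003936767578)
-0.002 0.006 52 ((2.1935534477233887, 2.9708170890808105), 21.28832244873047) top -0.0008814672963253843
-0.004 0.003 98 ((2.367683172225952, 3.0783133506774902), 21.32707977294922) top -0.0010295808404413992
-0.007 -0.002 117 ((2.802445411682129, 3.6324102878570557), 22.509151458740234) top -0.0025472608445010923
-0.02 -0.008 270 ((1.5398422479629517, 2.6539382934570312), 30.0521297454834) top -0.009098571001275346
```

```bash
echo '[[0.04,-0.0358,0,0,0,0,0.05],[0.04,-0.0358,0,0,0,0,0.05],[0.04,-0.0358,0,0,0,0,0.05],[0.04,-0.0358,0,0,0,0,0.05],[0.04,-0.0358,0,0,0,0,0.05],[0.04,-0.0358,0,0,0,0,0.05],[0.04,-0.0358,0,0,0,0,0.05],[0.04,-0.0358,0,0,0,0,0.05]]' | python3 -m pendant && echo '[[0,0,0,0,0,-0.174,0.05],[0,0,0,0,0,-0.174,0.05],[0,0,0,0,0,-0.174,0.05],[0,0,0,0,0,-0.174,0.05],[0,0,0,0,0,-0.174,0.05],[0,0,0,0,0,0,0.05]]' | python3 -m pendant; python3 - <<'E'
from g import *
to([*capxy,.045],[np.cos(np.radians(-13.4)),np.sin(np.radians(-13.4)),0],[0,0,-1])
E
```

```text
clock: 2.8
tcp_pos: [0.4836, -0.2467, 0.2317]
orientation: [[0.894, 0.449, 0.001], [0.449, -0.894, -0.0], [0.001, 0.001, -1.0]]
ft_force: [0.1, 0.1, 0.4]
finger_gap: 0.05
gripper_force: 0.0
clock: 3.55
tcp_pos: [0.4829, -0.2483, 0.2314]
orientation: [[0.235, 0.972, 0.0], [0.972, -0.235, 0.0], [0.0, 0.0, -1.0]]
ft_force: [-0.1, -0.5, 0.2]
finger_gap: 0.0499
gripper_force: 0.0
tcp [ 0.4829 -0.2483  0.2314] j [ 0.5602  0.3708 -0.218   2.0129  0.1126  0.7687  0.0383] F [-0.082  -0.463   0.2427] clock 3.55
shift (tool axes) [0.0002 0.0004 0.1864]
rotvec (tool) [ 0.0004 -0.0002 -0.0034]
```

```bash
echo '[[0,0,0.05,0,0,0,0.05],[0,0,0.05,0,0,0,0.05],[0,0,0.045,0,0,0,0.05],[0,0,0.03,0,0,0,0.05],[0,0,0.011,0,0,0,0.05],[0,0,0,0,0,0,0.05]]' | python3 -m pendant && echo '[[0,0,0,0,0,0,0.0],[0,0,0,0,0,0,0.0],[0,0,0,0,0,0,0.0],[0,0,0,0,0,0,0.0]]' | python3 -m pendant 90; python3 - <<'E'
from g import *
im=get_image("side"); c=im["pixels"][130:260,220:390,::-1]; cv2.imwrite("pics/grasp.png",cv2.resize(c,None,fx=4,fy=4,interpolation=cv2.INTER_CUBIC))
print(observe()["ft_force"],observe()["wrist_torque"])
E
```

```text
clock: 4.3
tcp_pos: [0.483, -0.2482, 0.0452]
orientation: [[0.234, 0.972, -0.001], [0.972, -0.234, -0.0], [-0.0, -0.0, -1.0]]
ft_force: [-0.5, 0.9, -0.2]
finger_gap: 0.0499
gripper_force: 0.0
clock: 4.8
tcp_pos: [0.4842, -0.2488, 0.0467]
orientation: [[0.233, 0.972, 0.003], [0.972, -0.233, -0.001], [-0.001, 0.003, -1.0]]
ft_force: [0.4, -0.2, 6.5]
finger_gap: 0.0141
gripper_force: 88.8
[ 0.1964 -0.4394  6.1838] [ 0.0817  0.1225 -0.0244]
```

View pics/grasp.png

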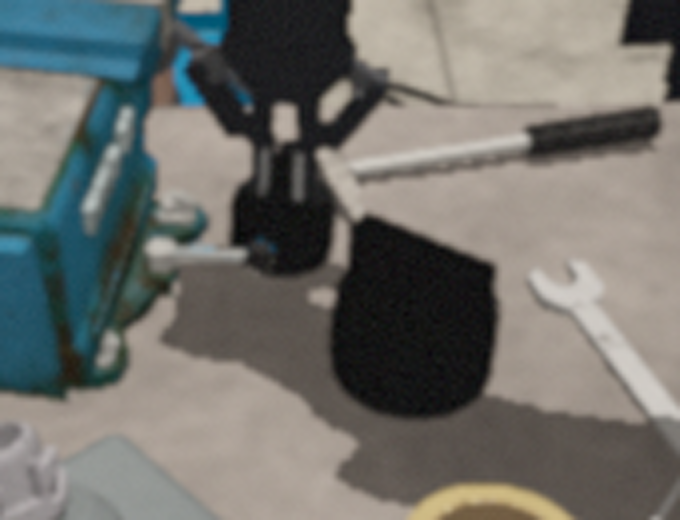

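```bash
echo '[[0,0,-0.03,0,0,0,0],[0,0,-0.055,0,0,0,0],[0,0,-0.06,0,0,0,0],[0,0,-0.06,0,0,0,0],[0,0,-0.05,0,0,0,0]]' | python3 -m pendant && echo '[[0.05,0,0,0,0,0,0],[0.055,0,0,0,0,0,0],[0.055,0,0,0,0,0,0],[0.055,0,0,0,0,0,0],[0.055,0,0,0,0,0,0],[0.04,0,0,0,0,0,0],[0,0,0,0,0,0,0]]' | python3 -m pendant; cat >> g.py <<'E'
mouth=np.array([.640,.099,.165]); L=.0467
E
python3 - <<'E'
from g import *
s=observe(); print(s["finger_gap"],s["gripper_force"],s["wrist_torque"])
T=np.array(s["orientation"]); 
r,_=R.align_vectors([-n],[T[:,2]]); print("ok")
to(mouth+n*(L+.035),r.apply(T[:,1]),-n)
E
```

```text
clock: 5.48
tcp_pos: [0.4824, -0.248, 0.3028]
orientation: [[0.233, 0.972, 0.001], [0.972, -0.233, -0.001], [-0.0, 0.001, -1.0]]
ft_force: [0.4, -1.1, -2.1]
finger_gap: 0.0138
gripper_force: 88.3
clock: 6.35
tcp_pos: [0.5547, 0.0582, 0.3003]
orientation: [[0.226, 0.974, -0.0], [0.974, -0.226, 0.002], [0.002, -0.001, -1.0]]
ft_force: [-0.0, -1.4, -1.6]
finger_gap: 0.0142
gripper_force: 88.4
0.014216519869901826 88.36474299430847 [-0.0154  0.0101  0.0264]
ok
tcp [0.5547 0.0582 0.3003] j [ 0.104   0.3224 -0.3693  1.9053  0.1393  0.9384 -0.5579] F [-0.0318 -1.4313 -1.6369] clock 6.35
shift (tool axes) [0.0374 0.101  0.0613]
rotvec (tool) [0.341  0.2692 0.    ]
```

```bash
echo '[[0.0185,0.05,0,0,0,0,0],[0.0185,0.05,0,0,0,0,0],[0,0,0,0.114,0.09,0,0],[0,0,0,0.114,0.09,0,0],[0,0,0,0.113,0.089,0,0],[0,0,0,0,0,0,0],[0,0,0,0,0,0,0]]' | python3 -m pendant; python3 - <<'E'
from g import *
to(mouth+n*(L+.01),None,-n)
im=get_image("top"); cv2.imwrite("pics/pre_top.png",im["pixels"][...,::-1])
im=get_image("side"); c=im["pixels"][180:320,150:330,::-1]; cv2.imwrite("pics/pre.png",cv2.resize(c,None,fx=4,fy=4,interpolation=cv2.INTER_CUBIC))
E
```

```text
clock: 7.22
tcp_pos: [0.6601, 0.0663, 0.3003]
orientation: [[0.268, 0.927, -0.261], [0.928, -0.176, 0.329], [0.26, -0.33, -0.908]]
ft_force: [-0.3, 1.2, -1.7]
finger_gap: 0.0139
gripper_force: 88.6
tcp [0.6601 0.0663 0.3003] j [ 0.2659  0.6132 -0.4537  1.5131 -0.1212  1.2916 -0.3306] F [-0.2667  1.1601 -1.7299] clock 7.225
shift (tool axes) [-0.0102  0.0204  0.0821]
rotvec (tool) [ 0.0029  0.001  -0.    ]
```

View pics/pre.png

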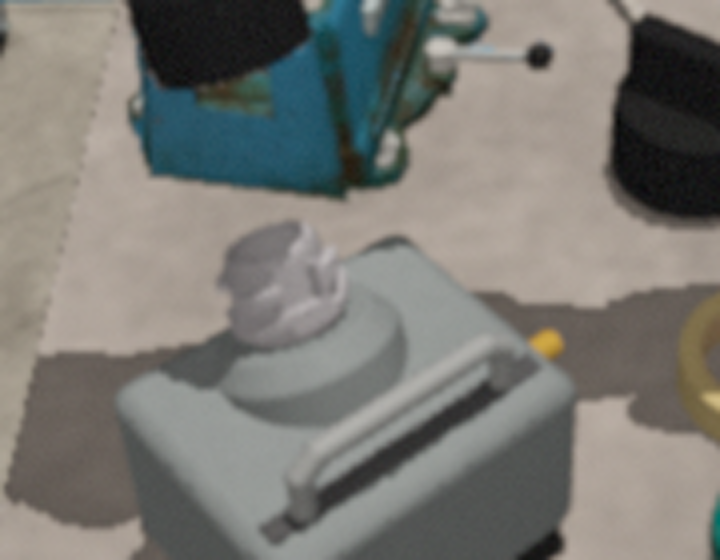

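```bash
echo '[[-0.0102,0.0204,0,0.003,0.001,0,0],[0,0,0.04,0,0,0,0],[0,0,0.03,0,0,0,0],[0,0,0.012,0,0,0,0],[0,0,0,0,0,0,0]]' | python3 -m pendant; python3 - <<'E'
from g import *
to(mouth+n*(L),None,-n)
for k in("side","top"):
    im=get_image(k); 
    # rim-circle and cap-skirt-circle overlays
    s=observe(); T=np.array(s["orientation"]); p=np.array(s["tcp_pos"]); c=np.array(im["pixels"][...,::-1]).copy()
    t=np.linspace(0,2*np.pi,200)
    e1=np.cross([0,1,0],n); e1/=np.linalg.norm(e1); e2=np.cross(n,e1)
    ps=[mouth+.0205*(np.outer(np.cos(t),e1)+np.outer(np.sin(t),e2)), mouth-.0125*n+.0285*(np.outer(np.cos(t),e1)+np.outer(np.sin(t),e2)), p+L*T[:,2]+.035*(np.outer(np.cos(t),T[:,0])+np.outer(np.sin(t),T[:,1]))]
    x0,y0=(150,180) if k=="side" else (170,110)
    b=cv2.resize(c[y0:y0+120,x0:x0+130],None,fx=4.5,fy=4.5,interpolation=cv2.INTER_CUBIC)
    for q,col in zip(ps,((0,0,255),(255,0,255),(0,255,0))):
        cv2.polylines(b,[np.int32((proj(im,q)-[x0,y0]+.5)*4.5)],True,col,1)
    cv2.imwrite(f"pics/ov_{k}.png",b)
E
```

```text
clock: 7.95
tcp_pos: [0.6557, 0.0802, 0.2162]
orientation: [[0.268, 0.927, -0.264], [0.927, -0.174, 0.331], [0.261, -0.333, -0.906]]
ft_force: [0.0, -0.1, -1.4]
finger_gap: 0.0139
gripper_force: 88.7
tcp [0.6557 0.0802 0.2162] j [ 0.2459  0.6871 -0.4474  1.5947 -0.1055  1.1412 -0.3207] F [ 0.0273 -0.106  -1.3947] clock 7.95
shift (tool axes) [-0.0001 -0.0008  0.01  ]
rotvec (tool) [-0.0009 -0.0005 -0.    ]
```

View pics/ov_side.png

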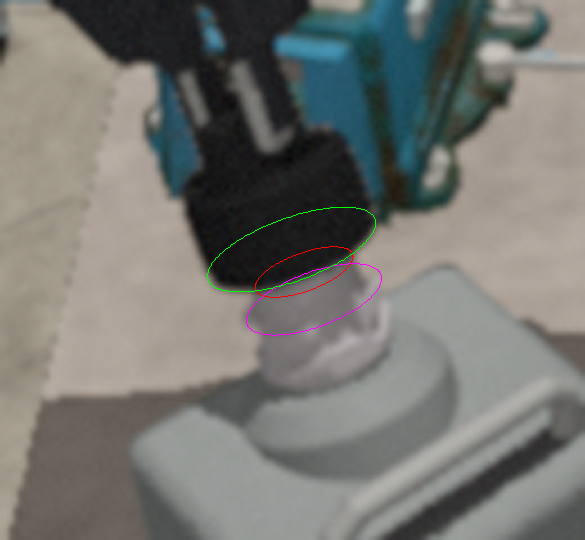

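View pics/ov_top.png

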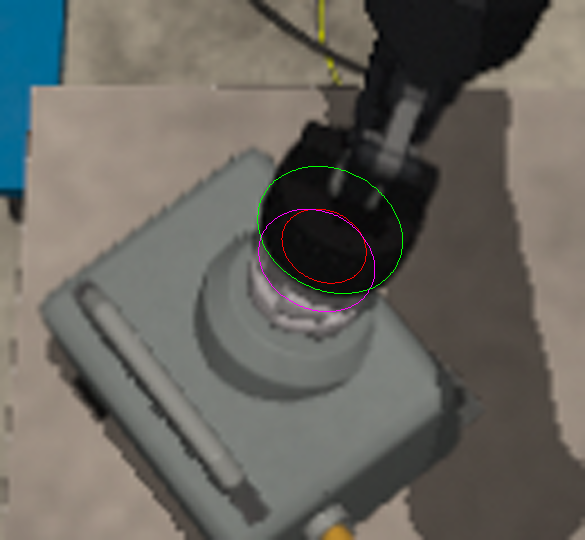

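```bash
cat > st.py <<'E'
from g import *
s=observe(); T=np.array(s["orientation"]); p=np.array(s["tcp_pos"]); o=p+L*T[:,2]
d=o-mouth; ax=d@n; print("clk %.2f origin below mouth %.1f mm, lateral tool xy"%(s["clock"],-1e3*ax),1e3*(T.T@(d-ax*n))[:2],"tilt deg",np.degrees(np.arccos(-T[:,2]@n)))
print("F tool",T.T@np.array(s["ft_force"]),"M tool",T.T@np.array(s["wrist_torque"]),"gap",s["finger_gap"],"j7",s["joint_pos"][6], "ang",np.degrees(R.from_matrix(T).as_rotvec()) [2]*0+np.degrees(np.arctan2(T[:,0]@np.cross(n,[1,0,0]),T[:,0]@np.array([1,0,0]))))
E
echo '[[0,-0.0008,0.006,0,0,0,0],[0,0,0.006,0,0,0,0],[0,0,0.005,0,0,0,0],[0,0,0,0,0,0,0]]' | python3 -m pendant ; python3 st.py
```

```text
clock: 8.55
tcp_pos: [0.6501, 0.086, 0.201]
orientation: [[0.269, 0.926, -0.264], [0.927, -0.175, 0.332], [0.261, -0.333, -0.906]]
ft_force: [-0.6, -0.9, -1.9]
finger_gap: 0.0142
gripper_force: 88.6
clk 8.55 origin below mouth 7.1 mm, lateral tool xy [ 0.0632 -0.3354] tilt deg 0.06357932789581718
F tool [-1.5495  0.1957  1.5738] M tool [-0.5886 -0.4198  0.116 ] gap 0.014203699986060896 j7 -0.3225302471172395 ang 73.82597591233261
```

```bash
echo '[[0,0,0.003,0,0,0,0],[0,0,0.003,0,0,0,0],[0,0,0.002,0,0,0,0],[0,0,0,0,0,0,0]]' | python3 -m pendant ; python3 st.py
```

```text
clock: 9.05
tcp_pos: [0.6488, 0.0883, 0.1944]
orientation: [[0.269, 0.927, -0.262], [0.927, -0.175, 0.332], [0.262, -0.332, -0.906]]
ft_force: [2.2, -0.7, -1.4]
finger_gap: 0.0144
gripper_force: 88.8
clk 9.05 origin below mouth 14.2 mm, lateral tool xy [0.1885 0.2527] tilt deg 0.08292786922357417
F tool [-0.4623  2.6039  0.5031] M tool [-0.8024 -0.468   0.0031] gap 0.014385674632273669 j7 -0.3232065660204647 ang 73.82216317293167
```

```bash
echo '[[0,0,0.0015,0,0,0,0],[0,0,0.0015,0,0,0,0],[0,0,0,0,0,0,0]]' | python3 -m pendant ; python3 st.py
```

```text
clock: 9.43
tcp_pos: [0.6489, 0.0885, 0.1941]
orientation: [[0.269, 0.927, -0.261], [0.927, -0.176, 0.332], [0.262, -0.331, -0.907]]
ft_force: [1.3, -3.7, 9.3]
finger_gap: 0.0142
gripper_force: 90.5
clk 9.43 origin below mouth 14.5 mm, lateral tool xy [0.2682 0.4714] tilt deg 0.14994964205293598
F tool [ -0.6764  -1.2452 -10.0179] M tool [ 0.0558 -0.6968 -0.0095] gap 0.01418899006979297 j7 -0.3235029606561041 ang 73.80603486463501
```

```bash
for i in 1; do echo '[[0,0,0,0,0,-0.1,0],[0,0,0,0,0,-0.1,0],[0,0,0,0,0,-0.1,0]]' | python3 -m pendant >/dev/null; python3 st.py; done
```

```text
clk 9.80 origin below mouth 14.6 mm, lateral tool xy [1.4445 0.363 ] tilt deg 0.17246873557807607
F tool [  0.1395  -2.2108 -11.3152] M tool [ 0.2618 -0.2557  0.2328] gap 0.013966665121448042 j7 -0.07630625790721648 ang 91.15305746918423
```

```bash
echo '[[0,0,0,0,0,-0.1,0],[0,0,0,0,0,-0.1,0]]' | python3 -m pendant >/dev/null; python3 st.py
```

```text
clk 10.05 origin below mouth 14.8 mm, lateral tool xy [ 1.5863 -0.1727] tilt deg 0.11052942062071892
F tool [ 0.1636 -1.6746 -7.9878] M tool [ 0.4296 -0.5352  0.1188] gap 0.013618910463848501 j7 0.08600760680915298 ang 102.6297269130022
```

```bash
echo '[[0,0,0,0,0,-0.1,0],[0,0,0,0,0,-0.08,0]]' | python3 -m pendant >/dev/null; python3 st.py
```

```text
clk 10.30 origin below mouth 17.8 mm, lateral tool xy [ 0.9101 -0.4803] tilt deg 0.10275570339047572
F tool [-0.8957  0.0303  2.0566] M tool [-0.2522 -0.6455  0.1566] gap 0.014151876344019088 j7 0.23142570651738537 ang 112.95304145230784
```

```bash
echo '[[0,0,0,0,0,-0.1,0],[0,0,0,0,0,-0.08,0]]' | python3 -m pendant >/dev/null; python3 st.py
```

```text
clk 10.55 origin below mouth 18.3 mm, lateral tool xy [ 1.0155 -0.9119] tilt deg 0.15614894354700598
F tool [-0.8495  0.3822  0.9772] M tool [-0.0101 -0.7147  0.0984] gap 0.01381353659956125 j7 0.3757744326721086 ang 123.25388331558545
```

```bash
echo '[[0,0.0005,0.004,0,0,0,0],[0,0.0003,0.003,0,0,0,0],[0,0,0.003,0,0,0,0],[0,0,0.001,0,0,0,0],[0,0,0,0,0,0,0]]' | python3 -m pendant >/dev/null; python3 st.py
```

```text
clk 11.18 origin below mouth 27.4 mm, lateral tool xy [0.552  0.6859] tilt deg 0.028963254236018723
F tool [-0.0687 -2.0943 -5.2967] M tool [ 0.6495 -0.299  -0.0014] gap 0.014091272935175737 j7 0.3693116787246987 ang 123.08737673512718
```

```bash
echo '[[0,0,0.0003,0,0,0.1,0],[0,0,0.0003,0,0,0.1,0],[0,0,0.0004,0,0,0.1,0]]' | python3 -m pendant >/dev/null; python3 st.py
```

```text
clk 11.55 origin below mouth 27.4 mm, lateral tool xy [-1.5669  1.508 ] tilt deg 0.2203802643763179
F tool [-2.072  -2.0666 -8.2625] M tool [ 0.4321 -1.0714 -0.1964] gap 0.013963640841263874 j7 0.1273523462862836 ang 105.73778568191022
```

```bash
echo '[[0,0,0.0006,0,0,0.1,0],[0,0,0.0006,0,0,0.1,0]]' | python3 -m pendant >/dev/null; python3 st.py
```

```text
clk 11.80 origin below mouth 28.0 mm, lateral tool xy [-0.8128  1.7202] tilt deg 0.2150622667797322
F tool [-1.7124 -0.4505 -9.0249] M tool [ 0.3651 -0.9372 -0.1758] gap 0.014182916245024756 j7 -0.03346713786157565 ang 94.27790466124884
```

```bash
echo '[[0,0,0.0008,0,0,0.1,0],[0,0,0.0008,0,0,0.1,0]]' | python3 -m pendant >/dev/null; python3 st.py
```

```text
clk 12.05 origin below mouth 29.4 mm, lateral tool xy [-0.5335  2.7347] tilt deg 0.3318284038150705
F tool [-3.2593  0.0215 -8.3882] M tool [-0.109  -1.1149 -0.0617] gap 0.014340657163103187 j7 -0.1956089794434413 ang 82.79958692067817
```

```bash
echo '[[0,0,0.0008,0,0,0.1,0],[0,0,0.0008,0,0,0.1,0]]' | python3 -m pendant >/dev/null; python3 st.py
```

```text
clk 12.30 origin below mouth 31.2 mm, lateral tool xy [0.0135 2.6005] tilt deg 0.30405255058813346
F tool [-1.2489  0.0836 -7.3084] M tool [-0.3125 -0.825   0.0218] gap 0.014059732424214995 j7 -0.3583036322725849 ang 71.28926117730198
```

```bash
echo '[[0,0,0.0008,0,0,0.1,0],[0,0,0.0006,0,0,0.08,0]]' | python3 -m pendant >/dev/null; python3 st.py
```

```text
clk 12.55 origin below mouth 32.8 mm, lateral tool xy [1.1926 1.7764] tilt deg 0.25397998993484466
F tool [-0.944   0.1549 -9.3656] M tool [-0.2485 -0.7239 -0.5862] gap 0.01407512435929478 j7 -0.5039359715371212 ang 61.076288635680655
```

```bash
echo '[[0,0,0.0002,0,0,0.05,0],[0,0,0,0,0,0.05,0],[0,0,0,0,0,0,0]]' | python3 -m pendant >/dev/null; python3 st.py
```

```text
clk 12.93 origin below mouth 32.8 mm, lateral tool xy [1.4187 1.7518] tilt deg 0.3534294899999727
F tool [-2.7618  1.6192 -8.397 ] M tool [-0.4453 -0.7469 -2.4713] gap 0.013936311062989815 j7 -0.5765691524711234 ang 56.20280311018714
```

```bash
echo '[[0,0,0,0,0,0.05,0],[0,0,0,0,0,0.05,0],[0,0,0,0,0,0,0]]' | python3 -m pendant >/dev/null; python3 st.py
```

```text
clk 13.30 origin below mouth 32.7 mm, lateral tool xy [1.5204 1.7075] tilt deg 0.47351514912137777
F tool [-3.4842  1.1703 -8.9946] M tool [-0.5696 -0.9346 -4.2456] gap 0.014070752142705 j7 -0.6526385146025871 ang 51.03727696302401
```

```bash
echo '[[0,0,0,0,0,-0.06,0],[0,0,0,0,0,-0.05,0],[0,0,0,0,0,0,0]]' | python3 -m pendant >/dev/null; python3 st.py
```

```text
clk 13.68 origin below mouth 32.8 mm, lateral tool xy [1.4454 1.778 ] tilt deg 0.3246567910109032
F tool [-2.3051  0.0026 -8.8933] M tool [-0.4317 -0.7387 -2.2244] gap 0.014051667310853895 j7 -0.568733600562982 ang 56.72174681904158
```

```bash
echo '[[0,0,-0.001,0,0,-0.05,0],[0,0,0,0,0,-0.03,0],[0,0,0,0,0,0,0]]' | python3 -m pendant >/dev/null; python3 st.py;  echo '[[0,0,0,0,0,0,0.03],[0,0,0,0,0,0,0.045],[0,0,0,0,0,0,0.045],[0,0,0,0,0,0,0.045]]' | python3 -m pendant; python3 st.py
```

```text
clk 14.05 origin below mouth 32.9 mm, lateral tool xy [1.3187 1.6035] tilt deg 0.22580512351771756
F tool [-2.0229  1.4492 -7.2424] M tool [-0.6044 -0.506  -0.5687] gap 0.01377502721866474 j7 -0.5097571479703867 ang 60.66815107533665
clock: 14.55
tcp_pos: [0.6432, 0.0961, 0.1758]
orientation: [[0.473, 0.841, -0.264], [0.863, -0.381, 0.332], [0.178, -0.385, -0.906]]
ft_force: [0.1, -0.8, 0.1]
finger_gap: 0.0455
gripper_force: 0.0
clk 14.55 origin below mouth 35.1 mm, lateral tool xy [ 0.9415 -0.4138] tilt deg 0.10352111097404133
F tool [-0.6223  0.3322 -0.3239] M tool [-0.3822 -0.249  -0.0241] gap 0.04548742853094359 j7 -0.5105177651702044 ang 60.64817439597009
```

Retreat along the axis and check the bar's angle and height.

```bash
echo '[[0,0,-0.03,0,0,0,0.045],[0,0,-0.05,0,0,0,0.045],[0,0,-0.055,0,0,0,0.045],[0,0,-0.055,0,0,0,0.045],[0,0.05,-0.02,0,0,0,0.045],[0,0.05,0,0,0,0,0.045],[0,0.04,0,0,0,0,0.045],[0,0,0,0,0,0,0.045]]' | python3 -m pendant; python3 - <<'E'
from g import *
e1=np.array([1,0,0])-n*n[0]; e1/=np.linalg.norm(e1); F=np.stack([e1,np.cross(n,e1),n],1)
for k in("side","top"):
    im=get_image(k); V,U=np.mgrid[0:420,0:560]; ok=im["range_z"]>0; w=world(im,U[ok],V[ok]); q=(w-mouth)@F*1e3
    c=np.hypot(q[:,0],q[:,1])<45
    b=q[c&(q[:,2]>20)&(q[:,2]<50)]; print(k,"bar top above mouth (home 34)",len(b),np.median(b[:,2]) if len(b) else 0, cv2.minAreaRect(b[:,:2].astype(np.float32)))
    t=q[c&(q[:,2]>-2)&(q[:,2]<14)]; print("cap top plane (home 6)",len(t),np.median(t[:,2]))
    x0,y0=(150,160) if k=="side" else (170,110)
    cv2.imwrite(f"pics/end_{k}.png",cv2.resize(im["pixels"][y0:y0+140,x0:x0+180,::-1],None,fx=4,fy=4,interpolation=cv2.INTER_CUBIC))
E
```

```text
clock: 15.55
tcp_pos: [0.8171, -0.0292, 0.3077]
orientation: [[0.476, 0.838, -0.267], [0.862, -0.384, 0.332], [0.176, -0.388, -0.905]]
ft_force: [-0.8, -0.2, -0.5]
finger_gap: 0.045
gripper_force: 0.0
side bar top above mouth (home 34) 289 29.296469330468057 ((0.23495197296142578, 1.1799373626708984), (65.00062561035156, 16.49556541442871), 61.37929916381836)
cap top plane (home 6) 478 5.16183100754327
top bar top above mouth (home 34) 305 32.6806769486988 ((-0.676234245300293, 0.1378631591796875), (64.30984497070312, 18.762697219848633), 64.01932525634766)
cap top plane (home 6) 439 5.976769663776601
```

View pics/end_side.png

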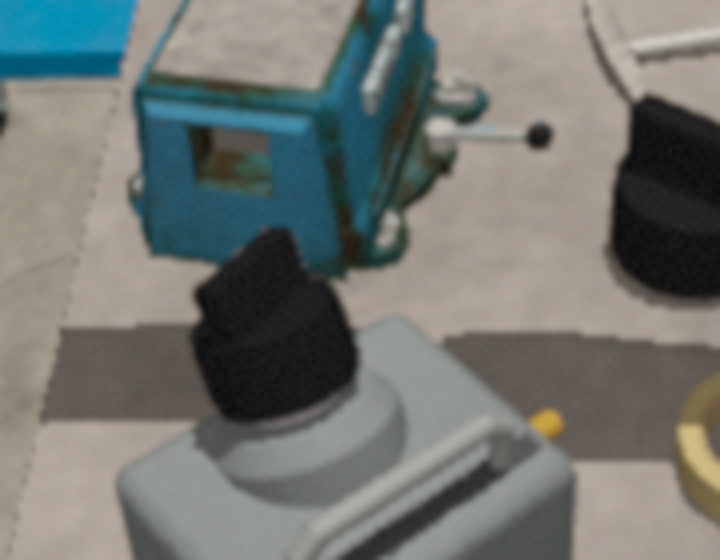

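```bash
python3 -c "from bench import *; print(job_done())"
```

```text
the job is handed in; nothing more can be done
None
```

The small cap is screwed fully home on the leaning neck and released. It dropped into the thread after 29 to 39 degrees anticlockwise, then went about 62 degrees clockwise to the stop, where the torque rose sharply; the cameras then put its top 5 to 6 mm above the mouth (6 mm when home). I handed the job in at about 16 s; the robot kept well clear of the tin and the tape roll, though I did not re-measure them at the end.

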